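# Switch on the microscope lamp at its control box

## Task

Switch on the microscope's lamp at its control box: with the fingertips, gently press the long bar-shaped key (mains) all the way down, then the larger of the two round keys (lamp) all the way down, and draw back clear of everything. Both keys stay down by themselves; do not press the square key or the small round key, and do not knock, move or pick up anything that stands around.

Things in the scene. Friction and masses are not known exactly. Their poses are not given: they have to be found in the camera images.
- panel: Lamp control box: flat ivory box 170 mm deep (x), 290 mm wide (y), 45 mm high, fixed to the table, turned by up to 20 degrees. Origin: centre of its underside. On top, 32 mm to the front (-x, robot's side) of its middle, is a row of four black keys along y, 66 mm between centres, order changes; each stands 17 mm proud of the box when up, 9 mm when down, in a metal bezel 3 mm high.
- key_bar_top (a point): Black cap in the row of four on the control box. This point is the centre of the cap's flat top face, which is 62 mm above the table while the key is up and 54 mm when it is fully down. Axes as the box's. The cap is a long bar, 52 mm along the box's x and 18 mm along its y.
- key_bar (a joint): How far this key is pressed straight down: 0 = up (as at the start), 0.008 m = fully down on its stop. It moves stiffly (about 3 N), has no return spring and stays where it is left. A rubber cushion under the cap gives about 3.5 N per mm when pushed on beyond the stop. The mains key.
- key_big_top (a point): Black cap in the row of four on the control box. This point is the centre of the cap's flat top face, which is 62 mm above the table while the key is up and 54 mm when it is fully down. Axes as the box's. The cap is round, 38 mm across: the larger of the two round keys.
- key_big (a joint): How far this key is pressed straight down: 0 = up (as at the start), 0.008 m = fully down on its stop. It moves stiffly (about 3 N), has no return spring and stays where it is left. A rubber cushion under the cap gives about 3.5 N per mm when pushed on beyond the stop. The lamp key.
- key_small_top (a point): Black cap in the row of four on the control box. This point is the centre of the cap's flat top face, which is 62 mm above the table while the key is up and 54 mm when it is fully down. Axes as the box's. The cap is round, 20 mm across: the smaller of the two round keys.
- key_small (a joint): How far this key is pressed straight down: 0 = up (as at the start), 0.008 m = fully down on its stop. It moves stiffly (about 3 N), has no return spring and stays where it is left. A rubber cushion under the cap gives about 3.5 N per mm when pushed on beyond the stop. To be left up.
- key_square_top (a point): Black cap in the row of four on the control box. This point is the centre of the cap's flat top face, which is 62 mm above the table while the key is up and 54 mm when it is fully down. Axes as the box's. The cap is square, 26 by 26 mm.
- key_square (a joint): How far this key is pressed straight down: 0 = up (as at the start), 0.008 m = fully down on its stop. It moves stiffly (about 3 N), has no return spring and stays where it is left. A rubber cushion under the cap gives about 3.5 N per mm when pushed on beyond the stop. To be left up.
- vial: Small amber glass jar, 22 mm across, 36 mm high, standing on top of the control box behind the keys. Loose; origin at the centre of its underside. To be left where it is.
- objective: Steel microscope objective, 24 mm across, 36 mm high, standing on top of the control box behind the keys. Loose; origin at the centre of its underside. To be left where it is.
- slide_box: Grey and white box for slides, 85 by 102 by 34 mm high, on the table to the left of the control box. Loose; origin at the centre of its underside. To be left where it is.
- petri_dish: Clear round dish, 90 mm across, 15 mm high, on the table to the right of the control box. Loose; origin at the centre of its underside. To be left where it is.
- oil_bottle: Amber bottle, 32 mm across, 70 mm high, on the table beyond the control box. Loose; origin at the centre of its underside. To be left where it is.
- eyepiece: Black eyepiece, 34 mm across, 50 mm high, standing on the table on the robot's side of the control box. Loose; origin at the centre of its underside. To be left where it is.
- marker: Marker pen, 115 by 11 by 11 mm, long axis x, lying on the table on the robot's side of the control box. Loose; origin at the centre of its underside. To be left where it is.

How it is judged:
By the outcome, as a careful person would: the job done as asked, in the order asked, and still so for the second after the job is handed in, with the robot touching nothing.
It also fails if it takes over 32 s, if anything falls off the work surface, if the arm or the gripper's body presses on something with over 40 N, if the wrist force passes 120 N, or if a joint passes its speed limit or range.

## Robot

A 6-joint arm with a two-finger parallel gripper is mounted at the origin on the work surface. World frame = base frame: x ahead of the robot, y to its left, z up, the work surface at z = 0. Lengths are in m, angles in degrees, forces in N, time in s.
With the tool pointing down it reaches from about 0.325 to 0.925 m from the base axis. Payload 3.1 kg.
Tool frame: the origin (TCP) lies between the finger pads; the fingertips stand 22 mm ahead of it and the grasp point (between the pads) lies 3 mm ahead of it; z points along the fingers, y is the direction in which the jaws open and shut (so a half turn about z gives the same grasp; the last joint's range is limited). The gripper opens to 85 mm and grips with 20 to 120 N. Pads are 22 mm wide; open, the fingers measure 114 mm over their backs; the gripper's body (76 mm by 85 mm) begins 54 mm behind the grasp point. The pads swing forward as they close: fully open they stand 13 mm farther back than shut.
Start: joints at [-78.908, 12.427, 92.441, -0, 75.132, -6.429], TCP at [0.188, -0.596, 0.223] pointing down, gripper open.
Joint ranges: [-157.48, 157.48], [-44.54, 120.13], [17.64, 146.25], [-64.5, 244.5], [7.68, 150.69], [-147.95, 147.95]. Speed limits (degrees/s): [159.86, 159.86, 180, 180, 180, 180].

## Interface

Orientations are given as [roll, pitch, yaw] about the fixed x, y, z axes, in that order (R = Rz(yaw) Ry(pitch) Rx(roll)).
In Python, from cell import telemetry, vision, job gives the robot as it stands.
- The arm moves only by the tool servo_tool, never from a script. Its argument "steps" is one flat list of numbers, 7 for each row, row after row: the turn, a rotation vector about the world's x, y, z in rad, then the shift along the world's x, y, z in m, then the closure, from -1 (fully open) to 1 (shut). In form: [wx, wy, wz, tx, ty, tz, gripper, wx, wy, wz, tx, ty, tz, gripper, ...]. A call has exactly 5 rows; each row shifts and turns the pose as measured when the row begins; what a row does not reach is not made up. A row lasts 1/12 s, in which the tool goes at most 41.7 mm and 7.16 degrees, less where a joint would pass 70% of its speed; a pose out of reach is approached as far as the arm can. A call is refused whole if a number of a shift passes 0.0417 or a number of a turn 0.125, either way. A call with a gripper value outside its range is refused whole. The fingers move at their own pace and stop on an object; "newtons" is the grip in N (left out, the last holds). Time passes only in rows, so rows that do not move let the fingers close, or fill a call up. It gives the time, the measured TCP pose, the force and the opening at its end, in the units of the state.
- telemetry.observe(): the state, without advancing time (a new reading comes with each control period).
- vision.capture(name): name is "scene" or "top" or "wrist"; returns a dict with "pixels" (480x640x3 uint8, blue, green, red), "fovy" (degrees; the focal length in pixels is half the picture's height over the tangent of half this angle, whatever the lens; pixels are square), "cx", "cy" (the principal point, pixels), "k1" (the pictures are not rectified: a ray, as slopes to the right and down, at radius r is drawn at 1 + k1 r^2 times it, then the intrinsics apply), "extrinsics" (4x4, takes a point from world to camera coordinates). Camera axes: x right, y up, looking along -z (the intrinsics and any distortion apply to the point x, -y, -z); pixel columns grow to the right and rows downward; lengths in m; the calibration is good to about 2 mm. A picture is of the moment at which its call begins. There is no depth.
- job.sign_off(): hands the job in, once; it reports no verdict.
The state is a dict: "t": time; "q": joint angles; "joint_vel": joint speeds; "joint_torque": joint torques, N m; "tcp_pos": TCP position; "eef_rot": TCP orientation; "force": force on the tool from outside, world axes, zero at the start; "torque": the same for the moment, N m; "finger_gap": opening from 0.0 (shut) to 1.0 (fully open).
Only numpy, scipy, OpenCV 4.12 (cv2) and the standard library are available. Lean on these libraries where they do the work, as an engineer would, in place of code of your own. Each camera call takes 0.05 s, during which the arm holds its last target. There are 200 camera calls.

## Working session

There is one attempt and no reset: what is moved stays moved. The work goes in short steps, Python scripts to look and compute and a tool call to move; the robot and the scene stay as the last step left them, time stands still between calls to the robot, and variables do not carry over. Pictures are saved under pics/ and viewed, about 8 in all and at most 12, crops included, and the job is handed in when it is done.

Besides the shell and the picture viewer there is one more tool, called after "Call:" as name(argument=value, ...) on one line, values as JSON. servo_tool: Moves the arm, as the interface text tells. Its arguments: {"type":"object","properties":{"steps":{"type":"array","items":{"type":"number"}},"newtons":{"type":"number"}},"required":["steps"]}

```bash
mkdir -p pics; cat > h.py <<'E'
import numpy as np, cv2
from cell import telemetry, vision, job
def snap(n,f):
    d=vision.capture(n); cv2.imwrite('pics/'+f+'.png',d['pixels']); 
    np.save('pics/'+f+'.npy',{k:v for k,v in d.items()},allow_pickle=True); return d
def load(f): return np.load('pics/'+f+'.npy',allow_pickle=True).item()
def KD(d):
    h=d['pixels'].shape[0]; f=h/2/np.tan(np.radians(d['fovy'])/2)
    return np.array([[f,0,d['cx']],[0,f,d['cy']],[0,0,1.]]),np.array([d['k1'],0,0,0.])
def toplane(d,uv,z):
    K,D=KD(d); E=np.array(d['extrinsics'])
    s=cv2.undistortPointsIter(np.array(uv,float).reshape(-1,1,2),K,D,None,None,(3,100,1e-12)).reshape(-1,2)
    r=np.c_[s[:,0],-s[:,1],-np.ones(len(s))]@E[:3,:3]
    c=-E[:3,:3].T@E[:3,3]
    return c+r*((z-c[2])/r[:,2])[:,None]
def proj(d,P):
    K,D=KD(d); E=np.array(d['extrinsics']); p=np.atleast_2d(P)@E[:3,:3].T+E[:3,3]
    p=p*[1,-1,-1]; return cv2.projectPoints(p,np.zeros(3),np.zeros(3),K,D)[0].reshape(-1,2)
E
python3 - <<'E'
from h import *
s=telemetry.observe(); print(s)
for n in('top','scene'):
    d=snap(n,n+'0'); print(n,d['fovy'],d['k1'],np.round(d['extrinsics'],3).tolist())
E
```

```text
{'t': 0.0, 'q': array([-7.89090188e+01,  1.24752033e+01,  9.25295942e+01, -1.07644406e-04,
        7.51320704e+01, -6.42972398e+00]), 'joint_vel': array([ 4.30278525e-02, -1.09057736e-02,  4.61251889e-02, -1.02008816e-04,
       -5.77632629e-02,  1.62635019e-01]), 'joint_torque': array([-7.29080489e-05, -3.96853065e+01, -3.03850722e+01, -2.64807227e-05,
        9.64703271e-03,  6.97702482e-07]), 'tcp_pos': array([ 0.18800252, -0.59517203,  0.22197496]), 'eef_rot': array([-1.79863981e+02, -1.52237336e-02,  1.75207148e+01]), 'force': array([-5.71850127e-04,  6.28236030e-01,  3.17987298e-01]), 'torque': array([ 0.00871173, -0.00889141,  0.04313866]), 'finger_gap': 1.003551400554692}
top 57.994587456544146 -0.06544163465750315 [[0.028, -0.999, -0.025, 0.034], [0.986, 0.024, 0.163, -0.593], [-0.162, -0.029, 0.986, -0.867], [0.0, 0.0, 0.0, 1.0]]
scene 48.089298536654766 -0.03145341227484623 [[0.216, 0.976, -0.004, -0.155], [-0.61, 0.138, 0.78, 0.304], [0.762, -0.166, 0.625, -1.379], [0.0, 0.0, 0.0, 1.0]]
```

View pics/top0.png

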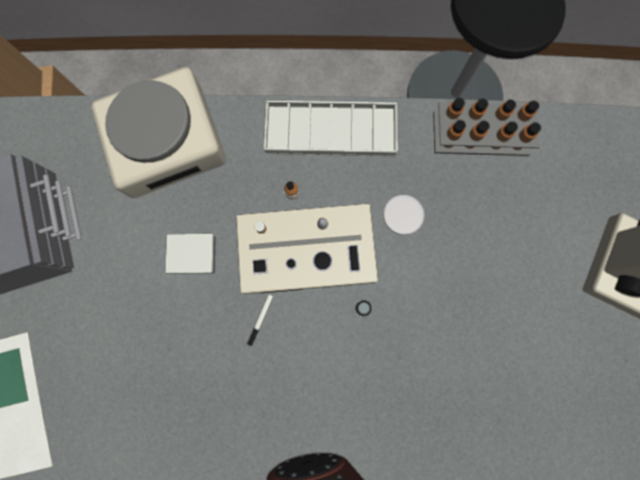

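View pics/scene0.png

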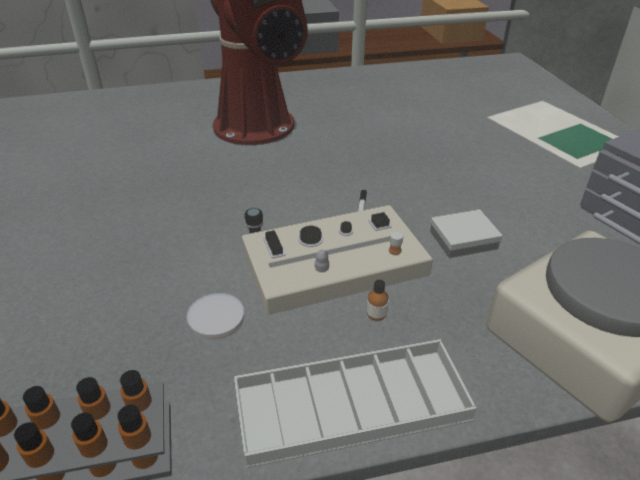

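The top view shows the keys at about: square (260,267), small (291,264), big (322,261), bar (354,258). The vial is at (260,228) and the objective at (322,223). The eyepiece at (364,308) is just in front of the bar. A grey rail runs behind the keys. The scene view agrees.

```bash
python3 - <<'E'
from h import *
T=load('top0');S=load('scene0')
def blobs(d,lo,hi,box,amin):
    x0,y0,x1,y1=box; g=cv2.cvtColor(d['pixels'],cv2.COLOR_BGR2GRAY); m=np.zeros_like(g); m[y0:y1,x0:x1]=(g[y0:y1,x0:x1]<hi)*255
    n,l,s,c=cv2.connectedComponentsWithStats(m)
    return [(c[i],s[i,4]) for i in range(1,n) if s[i,4]>amin]
for nm,d,b in(('top',T,(243,245,368,285)),('scene',S,(262,205,395,258))):
    for c,a in blobs(d,0,60,b,15):
        print(nm,np.round(c,1),a,toplane(d,[c],.062).round(4))
# panel outline top
p=T['pixels'].astype(int); m=((p[...,2]-p[...,0]>18)&(p[...,2]>150)).astype(np.uint8); m[:195]=0;m[300:]=0;m[:,:230]=0;m[:,385:]=0
c=max(cv2.findContours(m,0,2)[0],key=cv2.contourArea); r=cv2.minAreaRect(c); bp=cv2.boxPoints(r)
q=toplane(T,bp,.045); print(bp.round(1),q.round(4)); print(np.linalg.norm(np.diff(q,axis=0),axis=1), q.mean(0))
print('rail',toplane(T,[[250,246],[361,237.5],[305,241]],.05).round(4))
print('eye',toplane(T,[[364,308]],.05).round(4),'vial/obj',toplane(T,[[260,227],[322,223]],.081).round(4))
for n,d,b,k in(('t',T,(230,195,390,320),5),('s',S,(230,180,440,310),3.8)):
    x0,y0,x1,y1=b; cv2.imwrite(f'pics/c{n}.png',cv2.resize(d['pixels'][y0:y1,x0:x1],None,fx=k,fy=k,interpolation=3)[:600,:800])
E
```

```text
top [353.4 257.8] 142 [[ 0.5537 -0.0344  0.062 ]]
top [322.  260.4] 192 [[0.5466 0.0304 0.062 ]]
top [258.9 265.7] 112 [[0.5322 0.1608 0.062 ]]
top [290.4 263. ] 39 [[0.5396 0.0956 0.062 ]]
scene [379.9 219.8] 157 [[0.5452 0.1581 0.062 ]]
scene [345.9 227.2] 67 [[0.5529 0.0938 0.062 ]]
scene [310.2 234.7] 253 [[0.56   0.0289 0.062 ]]
scene [273.6 242.7] 204 [[ 0.5679 -0.0355  0.062 ]]
[[233.9 214.8]
 [370.3 203.2]
 [377.  281.3]
 [240.5 292.9]] [[ 0.6426  0.2233  0.045 ]
 [ 0.6749 -0.0703  0.045 ]
 [ 0.5076 -0.0853  0.045 ]
 [ 0.4756  0.1995  0.045 ]]
[0.29531984 0.16799096 0.28665219] [0.5751538  0.06679622 0.045     ]
rail [[ 0.5748  0.1837  0.05  ]
 [ 0.5987 -0.0506  0.05  ]
 [ 0.5883  0.0674  0.05  ]]
eye [[ 0.4517 -0.0585  0.05  ]] vial/obj [[0.6103 0.1595 0.081 ]
 [0.6216 0.0322 0.081 ]]
```

View pics/cs.png

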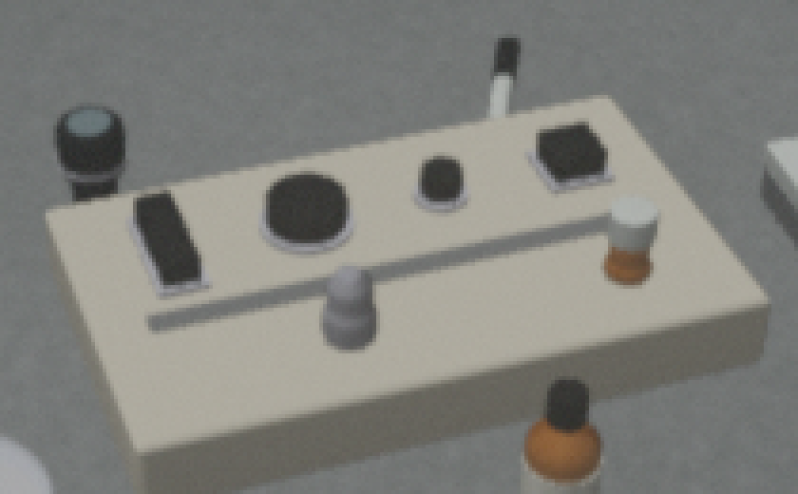

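The crop shows the same layout; the rail behind the keys is low. The key spacing (65.5 mm) and the box centre minus 32 mm, (0.543, 0.063), both match the top-view keys, and the yaw is about 6.3°. The scene-view centroids are biased towards +x by the visible cap sides. I'll close the gripper and move over to the bar key.

Call:
servo_tool(steps=[0,0,-0.01,0.018,0.028,0,1,0,0,-0.01,0.018,0.028,0,1,0,0,-0.01,0.018,0.028,0,1,0,0,-0.01,0.018,0.028,0,1,0,0,-0.01,0.018,0.028,0,1], newtons=20)

```text
t: 0.52
tcp_pos: [0.2753, -0.4541, 0.2182]
eef_rot: [-179.7, 0.1, 13.9]
force: [0.6, 0.0, 0.2]
finger_gap: 0.297
```

Call:
servo_tool(steps=[0,0,-0.01,0.018,0.028,0,1,0,0,-0.01,0.018,0.028,0,1,0,0,-0.01,0.018,0.028,0,1,0,0,-0.01,0.018,0.028,0,1,0,0,-0.01,0.018,0.028,0,1])

```text
t: 0.93
tcp_pos: [0.3668, -0.3049, 0.2152]
eef_rot: [-179.5, 0.2, 10.8]
force: [0.9, -0.6, 0.1]
finger_gap: -0.002
```

Call:
servo_tool(steps=[0,0,-0.01,0.018,0.028,0,1,0,0,-0.01,0.018,0.028,0,1,0,0,-0.01,0.018,0.028,0,1,0,0,-0.01,0.018,0.028,0,1,0,0,-0.01,0.018,0.028,0,1])

```text
t: 1.35
tcp_pos: [0.4581, -0.1557, 0.2132]
eef_rot: [-179.3, 0.3, 7.7]
force: [0.7, -0.2, 0.3]
finger_gap: -0.001
```

Call:
servo_tool(steps=[0,0,-0.01,0.018,0.028,0,1,0,0,-0.01,0.018,0.028,0,1,0,0,-0.01,0.018,0.028,0,1,0,0,-0.01,0.018,0.028,0,1,0,0,-0.01,0.018,0.028,0,1])

```text
t: 1.77
tcp_pos: [0.5493, -0.0067, 0.2109]
eef_rot: [-179.3, 0.5, 4.7]
force: [1.0, -0.8, 0.7]
finger_gap: -0.002
```

Call:
servo_tool(steps=[-0.004,-0.003,0.01,0.0015,-0.009,-0.019,1,-0.004,-0.003,0.01,0.0015,-0.009,-0.019,1,-0.004,-0.002,0.008,0.0015,-0.009,-0.019,1,0,0,0,0,0,-0.015,1,0,0,0,0,0,0,1])

```text
t: 2.18
tcp_pos: [0.5575, -0.0248, 0.1362]
eef_rot: [-179.9, -0.1, 7.2]
force: [-1.0, 0.3, -0.4]
finger_gap: -0.005
```

```bash
python3 - <<'E'
from h import *
s=telemetry.observe(); print(s['t'],s['tcp_pos'],s['eef_rot'],s['force'])
d=snap('wrist','w1'); print(np.round(d['extrinsics'],3).tolist())
S=snap('scene','s1')
x0,y0,x1,y1=200,100,400,250
cv2.imwrite('pics/s1c.png',np.vstack([cv2.resize(d['pixels'],(400,300)),cv2.resize(S['pixels'][y0:y1,x0:x1],(400,300))]))
E
```

```text
2.1833 [ 0.5575309  -0.02484754  0.13620532] [-1.79906179e+02 -1.28748545e-01  7.19030120e+00] [-0.9898692   0.289875   -0.40575515]
[[0.126, -0.992, -0.002, -0.095], [0.94, 0.12, -0.319, -0.508], [0.316, 0.039, 0.948, -0.474], [0.0, 0.0, 0.0, 1.0]]
```

View pics/s1c.png

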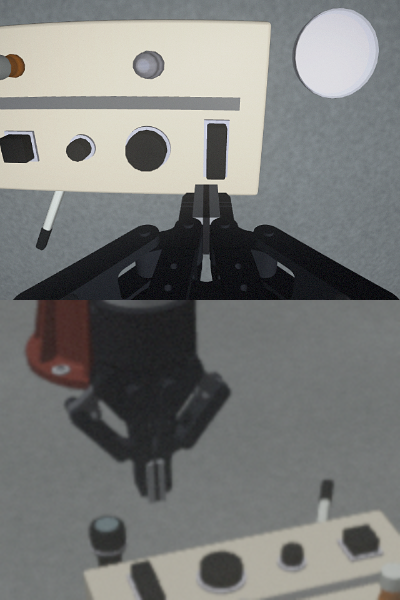

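Wrist picture: the keys and tips are clear. The bar is at about (216,150) in the left half-scale view, with the tips just short of it in the image and still well above it. The silhouette centroids are better placed at mid-cap height (z≈0.055), so I'll compare the three views there.

```bash
python3 - <<'E'
from h import *
def blobs(d,hi,box,amin):
    x0,y0,x1,y1=box; g=cv2.cvtColor(d['pixels'],cv2.COLOR_BGR2GRAY); m=np.zeros_like(g); m[y0:y1,x0:x1]=(g[y0:y1,x0:x1]<hi)*255
    n,l,s,c=cv2.connectedComponentsWithStats(m)
    return [(c[i],s[i,4],s[i,:4]) for i in range(1,n) if s[i,4]>amin]
for f,b,a0 in(('top0',(243,248,368,285),15),('scene0',(262,205,395,258),15),('w1',(0,185,400,291),200)):
    d=load(f);E=d['extrinsics'];print(f,'cam',(-E[:3,:3].T@E[:3,3]).round(3))
    for c,a,bb in blobs(d,70,b,a0): print(np.round(c,1),a,bb,toplane(d,[c],.055).round(4)[0,:2])
d=load('w1'); P=np.array([0.5575,-0.0248])
for z in (.114,.101): print('tip px pred',z,proj(d,[[*P,z]]))
E
```

```text
top0 cam [0.443 0.023 0.952]
[353.5 258.4] 149 [350 248   8  22] [ 0.5534 -0.0351]
[322.  260.4] 199 [315 253  15  16] [0.5476 0.0304]
[259.  265.7] 118 [254 260  11  12] [0.5329 0.1617]
[290.5 263. ] 42 [287 260   8   7] [0.5403 0.096 ]
scene0 cam [ 1.27  -0.119  0.625]
[379.9 219.7] 183 [372 213  17  14] [0.536  0.1617]
[345.8 227. ] 88 [341 222  10  11] [0.5434 0.0965]
[310.3 234.5] 289 [301 226  20  18] [0.5506 0.0309]
[273.5 242.4] 234 [266 231  16  24] [ 0.5584 -0.0346]
w1 cam [ 0.639 -0.016  0.287]
[346.1 241.6] 2687 [331 198  32  89] [ 0.5568 -0.0354]
[233.5 240.8] 3377 [201 208  66  66] [0.5489 0.0304]
[ 26.4 237.4] 2150 [  0 215  55  46] [0.5342 0.1612]
[125.5 239.3] 1091 [106 221  40  38] [0.5414 0.0959]
tip px pred 0.114 [[327.66410559 281.89917041]]
tip px pred 0.101 [[327.82562205 270.25403514]]
```

The three views agree to about 2 mm: bar (0.556, -0.035), big (0.549, 0.030). I'll align over the bar and go down to just above it.

Call:
servo_tool(steps=[0,0,-0.004,-0.0005,-0.004,-0.012,1,0,0,-0.004,-0.0005,-0.003,-0.012,1,0,0,-0.004,0,-0.002,-0.01,1,0,0,0,0,0,0,1,0,0,0,0,0,0,1])

```text
t: 2.7
tcp_pos: [0.561, -0.036, 0.1061]
eef_rot: [179.9, -0.8, 6.4]
force: [0.7, 0.2, 0.4]
finger_gap: 0.003
```

Call:
servo_tool(steps=[0,0,0,0,0,0,1,0,0,0,0,0,0,1,0,0,0,0,0,0,1,0,0,0,0,0,0,1,0,0,0,0,0,0,1])

```text
t: 3.12
tcp_pos: [0.5619, -0.0362, 0.1073]
eef_rot: [179.9, -0.9, 6.4]
force: [0.3, -0.4, -0.4]
finger_gap: -0.002
```

Call:
servo_tool(steps=[0,0.008,0,-0.003,0.001,-0.005,1,0,0.007,0,-0.003,0,-0.004,1,0,0,0,0,0,-0.003,1,0,0,0,0,0,0,1,0,0,0,0,0,0,1])

```text
t: 3.53
tcp_pos: [0.5556, -0.0349, 0.0947]
eef_rot: [179.9, -0.0, 6.4]
force: [0.1, -0.3, 0.5]
finger_gap: 0.004
```

```bash
python3 - <<'E'
from h import *
s=telemetry.observe(); print(s['t'],s['tcp_pos'],s['eef_rot'],s['force'])
d=snap('wrist','w2');S=snap('scene','s2')
a=cv2.resize(d['pixels'][150:350,220:460],(480,400));b=cv2.resize(S['pixels'][200:270,235:319],(480,400),interpolation=3)
cv2.imwrite('pics/w2c.png',cv2.resize(np.hstack([a,b]),(800,333)))
for z in(.0725,): print(proj(d,[[*s['tcp_pos'][:2],s['tcp_pos'][2]-.022]]),proj(S,[[*s['tcp_pos'][:2],s['tcp_pos'][2]-.022]]))
E
```

```text
3.5333 [ 0.5556094  -0.03488814  0.09474983] [ 1.79945641e+02 -1.94047579e-02  6.39528905e+00] [ 0.06083044 -0.29870876  0.49378245]
[[327.62630815 281.97020101]] [[272.52636914 233.19135833]]
```

View pics/w2c.png

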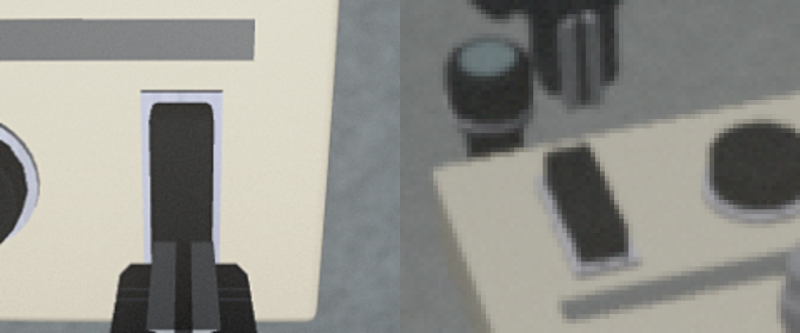

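The bar lies straight ahead of the tips, but both views show the tips displaced from my prediction, either higher or further towards -x. I'll triangulate them.

```bash
python3 - <<'E'
from h import *
d=load('w2');S=load('s2')
def ray(d,uv):
    a=toplane(d,[uv],.0)[0];E=d['extrinsics'];c=-E[:3,:3].T@E[:3,3];v=a-c;return c,v/np.linalg.norm(v)
def tri(*r):
    A=sum(np.eye(3)-np.outer(v,v) for c,v in r);b=sum((np.eye(3)-np.outer(v,v))@c for c,v in r);p=np.linalg.solve(A,b)
    return p.round(4),[np.linalg.norm((np.eye(3)-np.outer(v,v))@(p-c)).round(4) for c,v in r]
w=(220+183*.6*.5*2*1.0/1*1.0,0)
# crop wrist 240x200 -> 400x333 => scale .6 px per shown px
w=(220+183*.6,150+242*.6); s=(235+185*.21,200+106*.21)
print(w,s,tri(ray(d,w),ray(S,s)))
E=np.array(d['extrinsics']);print((-E[:3,:3].T@E[:3,3]))
E
```

```text
(329.8, 295.2) (273.85, 222.26) (array([ 0.5646, -0.0337,  0.1021]), [np.float64(0.0012), np.float64(0.0012)])
[ 0.63783778 -0.02636913  0.24550553]
```

By triangulation the tips' lower edge is at z≈0.102, with x and y as expected. That is well above the nominal TCP - 22 mm. I won't trust either height: I'll go down in small steps, watching the force.

Call:
servo_tool(steps=[0,0,0,0,0,-0.004,1,0,0,0,0,0,-0.003,1,0,0,0,0,0,0,1,0,0,0,0,0,0,1,0,0,0,0,0,0,1])

```text
t: 4.05
tcp_pos: [0.5559, -0.035, 0.0872]
eef_rot: [179.9, -0.0, 6.4]
force: [-0.4, 0.8, -0.4]
finger_gap: -0.004
```

Call:
servo_tool(steps=[0,0,0,0,0,-0.002,1,0,0,0,0,0,-0.001,1,0,0,0,0,0,0,1,0,0,0,0,0,0,1,0,0,0,0,0,0,1])

```text
t: 4.47
tcp_pos: [0.5561, -0.035, 0.0841]
eef_rot: [179.9, -0.1, 6.4]
force: [-0.6, -0.0, 0.2]
finger_gap: -0.0
```

Call:
servo_tool(steps=[0,0,0,0,0,-0.002,1,0,0,0,0,0,-0.001,1,0,0,0,0,0,0,1,0,0,0,0,0,0,1,0,0,0,0,0,0,1])

```text
t: 4.88
tcp_pos: [0.5562, -0.0351, 0.0809]
eef_rot: [179.9, -0.1, 6.4]
force: [0.0, 0.1, -0.6]
finger_gap: 0.001
```

No contact, although the nominal tips would already be 3 mm into the cap. That agrees with the triangulation. I'll look once more.

```bash
python3 - <<'E'
from h import *
s=telemetry.observe(); print(s['t'],s['tcp_pos'],s['force'])
d=snap('wrist','w3');S=snap('scene','s3')
a=cv2.resize(d['pixels'][150:350,220:460],(480,400));b=cv2.resize(S['pixels'][200:270,235:319],(480,400),interpolation=3)
cv2.imwrite('pics/w3c.png',cv2.resize(np.hstack([a,b]),(800,333)))
E
```

```text
4.8833 [ 0.55621111 -0.03507705  0.08094294] [ 0.01867154  0.12876727 -0.58967292]
```

View pics/w3c.png

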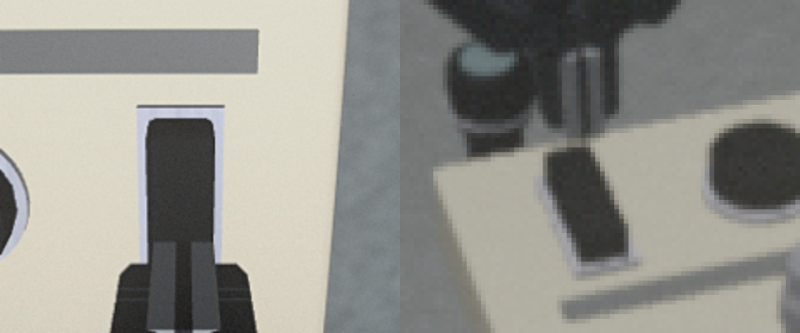

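The tips (scene crop, about (583,143)) are still some 25 mm above the bar and centred on it. I'll keep going down.

Call:
servo_tool(steps=[0,0,0,0,0,-0.004,1,0,0,0,0,0,-0.004,1,0,0,0,0,0,-0.003,1,0,0,0,0,0,0,1,0,0,0,0,0,0,1])

```text
t: 5.4
tcp_pos: [0.5562, -0.0351, 0.0687]
eef_rot: [179.9, -0.1, 6.4]
force: [0.1, 0.4, 1.0]
finger_gap: -0.002
```

Call:
servo_tool(steps=[0,0,0,0,0,-0.002,1,0,0,0,0,0,-0.002,1,0,0,0,0,0,-0.001,1,0,0,0,0,0,0,1,0,0,0,0,0,0,1])

```text
t: 5.82
tcp_pos: [0.556, -0.035, 0.0629]
eef_rot: [179.9, -0.1, 6.4]
force: [0.7, -0.6, 0.6]
finger_gap: 0.005
```

Call:
servo_tool(steps=[0,0.001,0,-0.001,0,-0.002,1,0,0,0,0,0,-0.002,1,0,0,0,0,0,0,1,0,0,0,0,0,0,1,0,0,0,0,0,0,1])

```text
t: 6.23
tcp_pos: [0.5551, -0.0351, 0.0587]
eef_rot: [179.9, -0.0, 6.4]
force: [0.3, 0.0, 0.1]
finger_gap: 0.004
```

Call:
servo_tool(steps=[0,0,0,0,0,-0.001,1,0,0,0,0,0,-0.001,1,0,0,0,0,0,0,1,0,0,0,0,0,0,1,0,0,0,0,0,0,1])

```text
t: 6.65
tcp_pos: [0.5552, -0.0351, 0.0566]
eef_rot: [179.9, -0.0, 6.4]
force: [0.2, -1.7, 0.1]
finger_gap: 0.002
```

Call:
servo_tool(steps=[0,0,0,0,0,-0.001,1,0,0,0,0,0,-0.001,1,0,0,0,0,0,0,1,0,0,0,0,0,0,1,0,0,0,0,0,0,1])

```text
t: 7.07
tcp_pos: [0.5553, -0.0351, 0.0545]
eef_rot: [179.9, -0.0, 6.4]
force: [0.3, -0.7, -0.7]
finger_gap: -0.004
```

Call:
servo_tool(steps=[0,0,0,0,0,-0.001,1,0,0,0,0,0,-0.001,1,0,0,0,0,0,0,1,0,0,0,0,0,0,1,0,0,0,0,0,0,1])

```text
t: 7.48
tcp_pos: [0.5556, -0.0352, 0.053]
eef_rot: [179.9, -0.1, 6.4]
force: [-1.1, -0.2, 1.1]
finger_gap: -0.004
```

```bash
python3 - <<'E'
from h import *
s=telemetry.observe(); print(s['t'],s['tcp_pos'],s['force'])
d=snap('wrist','w4');S=snap('scene','s4')
a=cv2.resize(d['pixels'][150:350,220:460],(480,400));b=cv2.resize(S['pixels'][200:270,235:319],(480,400),interpolation=3)
cv2.imwrite('pics/w4c.png',cv2.resize(np.hstack([a,b]),(800,333)))
E
```

```text
7.4833 [ 0.55563813 -0.03517215  0.05296322] [-1.05680001 -0.19664868  1.08702544]
```

View pics/w4c.png

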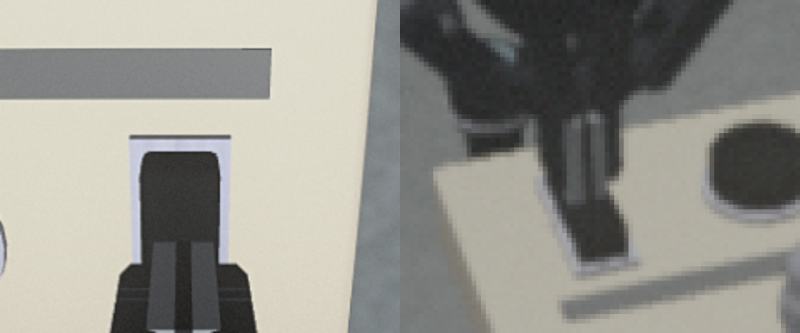

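The tips now sit on the bar, centred, and the last step came up slightly short, which suggests contact. I'll press on gently.

Call:
servo_tool(steps=[0,0,0,0,0,-0.001,1,0,0,0,0,0,-0.001,1,0,0,0,0,0,-0.001,1,0,0,0,0,0,0,1,0,0,0,0,0,0,1])

```text
t: 8.0
tcp_pos: [0.5556, -0.0352, 0.0504]
eef_rot: [179.9, -0.1, 6.4]
force: [-0.4, -0.2, 2.6]
finger_gap: 0.002
```

Call:
servo_tool(steps=[0,0,0,0,0,-0.001,1,0,0,0,0,0,-0.001,1,0,0,0,0,0,-0.001,1,0,0,0,0,0,0,1,0,0,0,0,0,0,1])

```text
t: 8.42
tcp_pos: [0.5557, -0.0352, 0.0473]
eef_rot: [179.9, -0.0, 6.4]
force: [-1.1, -0.3, 2.3]
finger_gap: -0.002
```

Call:
servo_tool(steps=[0,0,0,0,0,-0.001,1,0,0,0,0,0,-0.001,1,0,0,0,0,0,0,1,0,0,0,0,0,0,1,0,0,0,0,0,0,1])

```text
t: 8.83
tcp_pos: [0.5557, -0.0352, 0.0459]
eef_rot: [179.9, -0.0, 6.4]
force: [-1.7, 0.1, 3.8]
finger_gap: -0.003
```

Call:
servo_tool(steps=[0,0,0,0,0,-0.001,1,0,0,0,0,0,-0.0005,1,0,0,0,0,0,0,1,0,0,0,0,0,0,1,0,0,0,0,0,0,1])

```text
t: 9.25
tcp_pos: [0.5557, -0.0352, 0.0457]
eef_rot: [179.9, 0.0, 6.4]
force: [-2.5, 0.1, 4.4]
finger_gap: 0.001
```

Call:
servo_tool(steps=[0,0,0,0.0005,0,-0.002,1,0,0,0,0,0,-0.002,1,0,0,0,0,0,-0.002,1,0,0,0,0,0,-0.002,1,0,0,0,0,0,-0.002,1])

```text
t: 9.67
tcp_pos: [0.5559, -0.0352, 0.042]
eef_rot: [180.0, 0.3, 6.5]
force: [-7.3, 1.7, 16.7]
finger_gap: 0.0
```

The force ramped to 16.7 N over 3.7 mm past the stop, so the bar is fully down. I'll back off straight up, then shift to the big round key.

Call:
servo_tool(steps=[0,0,0,0,0,0.005,1,0,0,0,0,0,0.008,1,0,0,0,0,0,0.01,1,0,0,0,0,0,0.006,1,0,0,0,0,0,0,1])

```text
t: 10.08
tcp_pos: [0.5569, -0.0354, 0.0729]
eef_rot: [179.9, 0.2, 6.5]
force: [0.6, 0.3, -0.3]
finger_gap: -0.002
```

Call:
servo_tool(steps=[0,0,0,-0.002,0.016,0,1,0,0,0,-0.002,0.016,0,1,0,0,0,-0.002,0.016,0,1,0,0,0,0,0.011,0,1,0,0,0,0,0,0,1])

```text
t: 10.5
tcp_pos: [0.5511, 0.0244, 0.0725]
eef_rot: [179.9, 0.0, 6.3]
force: [-0.1, -0.7, 0.1]
finger_gap: -0.001
```

Call:
servo_tool(steps=[0,0,0,0,0,0,1,0,0,0,0,0,0,1,0,0,0,0,0,0,1,0,0,0,0,0,0,1,0,0,0,0,0,0,1])

```text
t: 10.92
tcp_pos: [0.5511, 0.0229, 0.0716]
eef_rot: [179.8, 0.1, 6.3]
force: [0.4, -0.8, 0.5]
finger_gap: 0.0
```

```bash
python3 - <<'E'
from h import *
s=telemetry.observe(); print(s['t'],s['tcp_pos'],s['eef_rot'],s['force'])
d=snap('wrist','w5');S=snap('scene','s5')
a=cv2.resize(d['pixels'][150:350,200:460],(520,400));b=cv2.resize(S['pixels'][200:270,245:329],(480,400),interpolation=3)
cv2.imwrite('pics/w5c.png',cv2.resize(np.hstack([a,b]),(800,320)))
E
```

```text
10.9167 [0.55105351 0.02285797 0.07155275] [1.79805778e+02 1.01794350e-01 6.30029482e+00] [ 0.40036673 -0.75256742  0.53221014]
```

View pics/w5c.png

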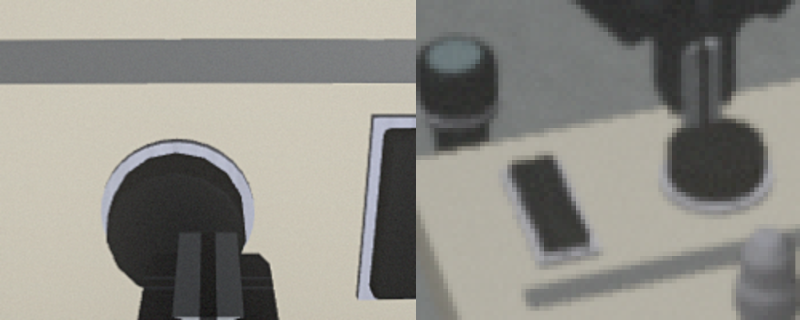

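The bar looks clearly lower, and the tips are about 7 mm to the right of the big key's centre. I'll centre on it and go down.

Call:
servo_tool(steps=[0.002,-0.001,0,-0.001,0.004,0,1,0,0,0,-0.001,0.0035,-0.003,1,0,0,0,0,0,-0.003,1,0,0,0,0,0,-0.003,1,0,0,0,0,0,0,1])

```text
t: 11.43
tcp_pos: [0.549, 0.0307, 0.0619]
eef_rot: [179.9, -0.0, 6.2]
force: [-0.5, -1.0, 0.4]
finger_gap: 0.001
```

Call:
servo_tool(steps=[0,0,0,0,0,-0.002,1,0,0,0,0,0,-0.002,1,0,0,0,0,0,-0.001,1,0,0,0,0,0,0,1,0,0,0,0,0,0,1])

```text
t: 11.85
tcp_pos: [0.5485, 0.0308, 0.0556]
eef_rot: [179.9, 0.1, 6.3]
force: [-0.2, 0.1, -0.5]
finger_gap: -0.004
```

Call:
servo_tool(steps=[0,0,0,0,0,-0.001,1,0,0,0,0,0,-0.001,1,0,0,0,0,0,-0.001,1,0,0,0,0,0,0,1,0,0,0,0,0,0,1])

```text
t: 12.27
tcp_pos: [0.5491, 0.0307, 0.0532]
eef_rot: [179.9, 0.0, 6.3]
force: [0.4, 0.3, -0.2]
finger_gap: 0.0
```

Now I'll press the big key, centred to within 1 mm.

Call:
servo_tool(steps=[0,0,0,0,0,-0.001,1,0,0,0,0,0,-0.001,1,0,0,0,0,0,-0.001,1,0,0,0,0,0,-0.001,1,0,0,0,0,0,0,1])

```text
t: 12.68
tcp_pos: [0.5492, 0.0307, 0.0498]
eef_rot: [179.9, 0.0, 6.3]
force: [0.7, 0.1, 0.4]
finger_gap: -0.003
```

Call:
servo_tool(steps=[0,0,0,0,0,-0.001,1,0,0,0,0,0,-0.001,1,0,0,0,0,0,-0.001,1,0,0,0,0,0,-0.001,1,0,0,0,0,0,0,1])

```text
t: 13.1
tcp_pos: [0.5492, 0.0307, 0.0458]
eef_rot: [179.9, 0.0, 6.3]
force: [-1.0, 0.2, 4.2]
finger_gap: 0.002
```

Call:
servo_tool(steps=[0,0,0,0,0,-0.002,1,0,0,0,0,0,-0.002,1,0,0,0,0,0,-0.002,1,0,0,0,0,0,-0.002,1,0,0,0,0,0,0,1])

```text
t: 13.52
tcp_pos: [0.5494, 0.0307, 0.0438]
eef_rot: [179.9, 0.3, 6.3]
force: [-5.1, 0.3, 10.1]
finger_gap: -0.002
```

The force reached 10 N at 2 mm past the same stop height (0.0458), so it is fully down. I'll go straight up and then back.

Call:
servo_tool(steps=[0,0,0,0,0,0.005,1,0,0,0,0,0,0.01,1,0,0,0,0,0,0.02,1,0,0,0,0,0,0.03,1,0,0,0,0,0,0.03,1])

```text
t: 13.93
tcp_pos: [0.5431, 0.031, 0.1344]
eef_rot: [-179.9, 1.1, 6.3]
force: [1.5, -0.4, 0.8]
finger_gap: -0.005
```

Call:
servo_tool(steps=[0,0,0,-0.01,-0.03,0.02,1,0,0,0,-0.015,-0.035,0.015,1,0,0,0,-0.015,-0.035,0.01,1,0,0,0,-0.015,-0.035,0,1,0,0,0,-0.01,-0.03,0,1])

```text
t: 14.35
tcp_pos: [0.4838, -0.1347, 0.1919]
eef_rot: [179.7, -0.2, 7.0]
force: [-0.2, 0.1, -0.7]
finger_gap: 0.0
```

Call:
servo_tool(steps=[0,0,0,-0.015,-0.035,0,1,0,0,0,-0.015,-0.03,0,1,0,0,0,-0.005,-0.01,0,1,0,0,0,0,0,0,1,0,0,0,0,0,0,1])

```text
t: 14.77
tcp_pos: [0.4457, -0.2197, 0.1946]
eef_rot: [179.3, -0.5, 6.5]
force: [-0.3, 0.8, 1.1]
finger_gap: -0.002
```

```bash
python3 - <<'E'
from h import *
s=telemetry.observe(); print(s['t'],s['tcp_pos'],s['force'],abs(s['joint_vel']).max())
T=snap('top','t6');S=snap('scene','s6');S0=load('scene0');T0=load('top0')
b=lambda d:cv2.resize(d['pixels'][175:330,180:510],(660,310))[:300]
cv2.imwrite('pics/s6c.png',np.vstack([b(S0),b(S)]))
for nm,a,c,bx in(('top',T0,T,(150,170,440,350)),('scene',S0,S,(180,150,510,350))):
    x0,y0,x1,y1=bx; m=(cv2.absdiff(a['pixels'],c['pixels'])[y0:y1,x0:x1].max(2)>45).astype(np.uint8)
    n,l,st,ce=cv2.connectedComponentsWithStats(m); print(nm,[(st[i,:].tolist(),(ce[i]+[x0,y0]).round().tolist()) for i in range(1,n) if st[i,4]>5])
E
```

```text
14.7667 [ 0.44573205 -0.21973935  0.19455742] [-0.26946788  0.82252207  1.06541334] 1.372615994690118
top [([201, 75, 6, 2, 10], [353.0, 246.0])]
scene [([120, 75, 22, 9, 93], [311.0, 228.0]), ([85, 80, 18, 20, 75], [273.0, 236.0])]
```

View pics/s6c.png

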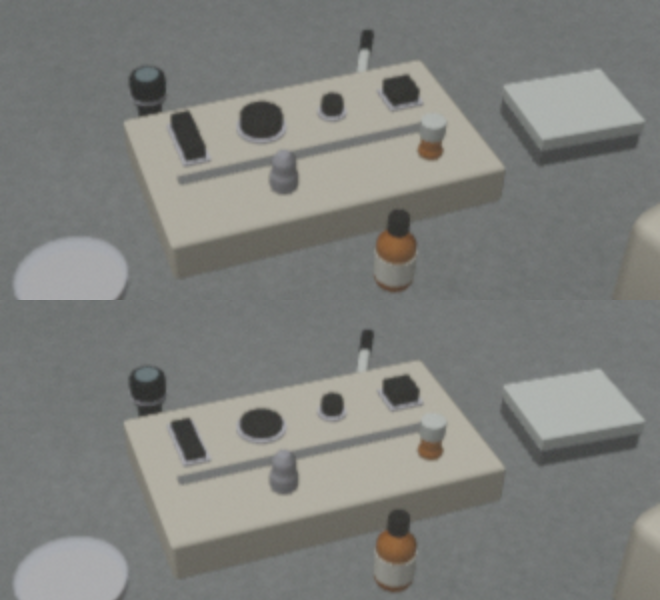

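The before/after pair shows the bar and big keys down. The small and square keys and everything else are unchanged, and the only image differences are at the two pressed keys. The arm is clear.

```bash
python3 -c "
from cell import job; print(job.sign_off())"
```

```text
the job is handed in; nothing more can be done
None
```

I pressed the bar key (mains) fully down, then the larger round key (lamp). I then drew the arm straight up and back clear, and handed the job in at about 15 s.

- **Key travel:** both keys stopped at the same height (reported TCP z about 0.0458 m). The force then rose against the cushion to 16.7 N on the bar and 10.1 N on the big key.
- **Last pictures:** comparing before and after, the only changes are at those two keys. The small and square keys are still up, and nothing standing around has moved. The force readings were back to noise.
- **One disagreement:** the fingertips were about 29 mm higher than the stated geometry (TCP minus 22 mm) implied. Triangulation from two cameras showed this, and the contact height confirmed it. I went by the pictures and the force, not the nominal offset.

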